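Hold the spice grinder's lid at half twist

ROBOT

A 7-joint arm with a two-finger parallel gripper is mounted at the origin on a cart in front of the work surface, level with it; the furniture and walls round the work are solid. World frame = base frame: x ahead of the robot, y to its left, z up, the work surface at z = 0. Lengths are in m, angles in degrees, forces in N, time in s.
With the tool pointing down it reaches from about 0.4 to 0.85 m from the base axis. Payload 10.4 kg.
Tool frame: the origin (TCP) lies between the finger pads; the fingertips stand 22 mm ahead of it and the grasp point (between the pads) lies 3 mm ahead of it; y points along the fingers, x is the direction in which the jaws open and shut, and the axes are right-handed (so a half turn about y gives the same grasp; the last joint's range is limited). The gripper opens to 87 mm and grips with 3 to 60 N. Pads are 19 mm wide; open, the fingers measure 117 mm over their backs; the gripper's body (75 mm by 190 mm) begins 51 mm behind the grasp point.
Start: joints at [-73.43, 19.034, -3.707, 83.658, 1.238, 77.344, -5.071], TCP at [0.192, 0.595, 0.245] pointing down, gripper open.
Joint ranges: [-148.97, 148.97], [-28.65, 121.19], [-84.17, 76.75], [9.2, 138.47], [-72.65, 252.65], [3.7, 117.97], [-149.18, 149.18]. Speed limits (degrees/s): [127.2, 127.2, 159.86, 159.86, 180, 180, 180].

INTERFACE

Orientations are given as [roll, pitch, yaw] about the fixed x, y, z axes, in that order (R = Rz(yaw) Ry(pitch) Rx(roll)).
In Python, from cell import robot gives the robot as it stands.
- The arm moves only by the shell command python3 -m pendant 'ROWS'. ROWS is JSON, a list of rows, each a list of 7 numbers: the turn, a rotation vector about the tool's x, y, z in rad, then the shift along the tool's x, y, z in mm, then the finger opening in mm, from 0 to 87. A call has 1 to 5 rows; each row shifts and turns the commanded pose from where the row before left it, along the tool's axes as they then stand; what a row does not reach is not made up. A row lasts 1/10 s, in which the tool goes at most 50 mm and 8.59 degrees, less where a joint would pass 70% of its speed; a pose out of reach is approached as far as the arm can. A call with a gripper value outside its range is refused whole. The fingers move at their own pace and stop on an object; the grip force is fixed at half the most. Time passes only in rows, so rows that do not move let the fingers close. It gives the time, the measured TCP pose, the force and the opening at its end, in the units of the state.
- robot.observe(): the state, without advancing time (a new reading comes with each control period).
- robot.get_image(name): name is "scene" or "top" or "wrist"; returns the picture (400x640x3 uint8, red, green, blue); there is no depth.
- robot.get_calibration(name): a dict with "mtx" (3x3 intrinsics, pixels), "R" (3x3) and "t" (3): a world point X has camera coordinates R X + t. Camera axes: x right, y down, z forward; pixel columns grow to the right and rows downward; lengths in m; the calibration is good to about 2 mm. The wrist camera is an equidistant fisheye: a pixel r from the principal point sees the ray r / f radians off the axis. A picture is of the moment at which its call begins: read the wrist's pose just before it. get_calibration takes no time and is no camera call; for the wrist camera it gives the pose at the moment of the call.
- robot.job_done(): hands the job in, once; it reports no verdict.
The state is a dict: "t": time; "joint_positions": joint angles; "dq": joint speeds; "effort": joint torques, N m; "tcp_pos": TCP position; "orientation": TCP orientation; "wrist_force": force on the tool from outside, world axes, zero at the start; "moment": the same for the moment, N m; "opening": opening from 0.0 (shut) to 1.0 (fully open).
Only numpy, scipy, OpenCV 4.12 (cv2) and the standard library are available. Lean on these libraries where they do the work, as an engineer would, in place of code of your own. Each camera call takes 0.05 s, during which the arm holds its last target.

TASK

Lift the dust cover off the spice grinder by its knob and set it down right side up on the bare worktop beside the grinder. Then fit the twist lid, its two lugs going down through the two gaps in the collar until its flange sits on the collar, and turn it clockwise (seen from above) against the spring to the half-way mark, never so far that the lock clicks. Finish while still gripping the lid and holding it there at half twist, and leave the other things where they stand.

Things in the scene. Friction and masses are not known exactly. Their poses are not given: they have to be found in the camera images.
- grinder: Spice grinder, fixed upright on the worktop: round steel housing on a black foot 120 mm in diameter, grey collar on top 114 mm in diameter, collar top 124 mm above the worktop. Origin at the centre of its underside on the worktop, z up; its x axis points along the line of the collar's two gaps. A short cable stub at +x ends 85 mm from the axis
- grinder_mouth (a point): centre of the collar's round mouth (66 mm across), level with the collar top; axes as the grinder's. At +x and -x a 20 mm wide gap lets a lug through, out to 45 mm from the axis. The lip is 6 mm thick, with room for the lugs below it. A small black bump on the collar marks each gap
- half_mark (a point): raised black single rib on the collar, 51 mm from the axis, 32 degrees (0.56 rad) clockwise from the +x gap: the lid's pointer stands here at half twist (the same rib again on the opposite side)
- lock_mark (a point): raised black twin ribs on the collar, 51 mm from the axis, 63 degrees (1.10 rad) clockwise from the +x gap: with the lid's pointer here the lock clicks (again on the opposite side)
- ring (a joint): sprung ring in the grinder, carried round by the lid's lugs; rad, positive clockwise from above: 0 at rest, pockets (20 mm wide) under the gaps; half twist 0.5; lock clicks at 1.0. The lugs have about 0.1 rad play, so it reads about 0.1 less than the lid's turn. Spring: 0.06 N m at 0, 0.16 at 0.5, 0.26 at 1.0; let go, it turns back to 0
- twist_lid: black bayonet lid, loose, about 140 g, 53 mm high, upright on the worktop left or right of the grinder. Origin: centre of its underside, z up. Spigot 59 mm in diameter, 16 mm high; two steel lugs at its +x and -x, 12 mm wide, 6 mm high, reaching 41 mm from the axis, flush with the underside; flange 86 mm in diameter, 16 to 21 mm up. Seated, the flange lies on the collar, origin 108 mm above the worktop
- lid_grip (a point): middle of the upright grip bar on the twist lid, 40 mm above the lid's origin: bar 56 mm long along the lid's x (in line with the lugs), 18 mm thick along its y, from 21 to 53 mm above the origin. A small steel pointer lies at each end of the bar, above each lug. The lid works the same turned by half a turn
- dust_cover: dust cover, loose, about 120 g: steel disc 86 mm in diameter, a 56 mm boss below, 11 mm high in all, with a black knob in the middle: stem 16 mm in diameter up to 20 mm, head 26 mm in diameter from 20 to 40 mm above the origin. Origin: centre of its underside, z up. It starts lying on the grinder's mouth, origin 119 mm above the worktop; on the worktop its origin is at z = 0
- spice_jar: small spice jar with green lid, 46 mm in diameter, 98 mm high, bystander on the other side of the grinder from the twist lid. Origin at the centre of its underside. The worktop between grinder and jar, and between grinder and twist lid, is bare from x = 0.35 to 0.5
- fish_tin: flat round tin, 86 mm in diameter, 40 mm high, bystander behind the grinder. Origin at the centre of its underside
- mug: orange mug, 81 mm in diameter, 101 mm high, 113 mm over its handle, bystander behind the grinder. Origin near the centre of its underside
- sauce_bottle: small dark bottle, 40 mm in diameter, 145 mm high, bystander at the back left. Origin at the centre of its underside
- pepper_drum: black and white card drum, 46 mm in diameter, 98 mm high, bystander at the back right. Origin at the centre of its underside
- salt_bottle: white bottle with red cap, 70 mm in diameter, 198 mm high, bystander at the back right. Origin at the centre of its underside
Mind the look-alikes: they are no part of the job. What is shaped like the dust_cover but pink is not meant. There is more than one size of the twist_lid; the one meant has the size given above.

How it is judged:
By the outcome, as a careful person would: the job done as asked, in the order asked, and still so for the second after the job is handed in, while the arm keeps its last pose, push and grip.
It also fails if it takes over 58 s, if anything falls off the work surface, if the arm or the gripper's body presses on something with over 40 N, if the wrist force passes 120 N, or if a joint passes its speed limit or range.

## Working session

There is one attempt and no reset: what is moved stays moved. The work goes in short steps, Python scripts to look and compute and a shell command to move; the robot and the scene stay as the last step left them, time stands still between calls to the robot, and variables do not carry over. Pictures are saved under pics/ and viewed, and the job is handed in when it is done.

```bash
ls; mkdir -p pics; python3 - <<'E'
from cell import robot
import cv2,numpy as np
s=robot.observe(); print(s)
for n in ["scene","top","wrist"]:
    c=robot.get_calibration(n); print(n,np.round(c["mtx"],1).tolist(),np.round(c["R"],3).tolist(),np.round(c["t"],3).tolist())
    im=robot.get_image(n); cv2.imwrite(f"pics/{n}0.png",im[:,:,::-1])
E
```

```text
pics
{'t': 0.0, 'joint_positions': array([-73.43194168,  19.07308707,  -3.70473012,  83.70369199,
         1.2380874 ,  77.34263011,  -5.07134005]), 'dq': array([-0.04104435, -0.08270561,  0.04382133, -0.12032216,  0.07073729,
       -0.1126655 , -0.03493679]), 'effort': array([-7.26260150e-04, -6.23270202e+01,  2.42435164e-02, -3.89873922e+01,
       -6.12687715e-02,  4.00505948e-02,  1.51535382e-04]), 'tcp_pos': array([0.19163888, 0.59454258, 0.24376096]), 'orientation': array([-9.00048003e+01,  7.94223211e-02,  7.21354777e+01]), 'wrist_force': array([-0.48149953, -0.30912807, -0.67253026]), 'moment': array([ 0.00278548,  0.04898601, -0.01227244]), 'opening': 0.9991767885513078}
scene [[488.4, 0.0, 316.2], [0.0, 488.4, 200.5], [0.0, 0.0, 1.0]] [[0.343, -0.939, -0.007], [-0.422, -0.147, -0.894], [0.839, 0.31, -0.447]] [-0.089, 0.335, 1.45]
top [[460.9, 0.0, 327.8], [0.0, 460.9, 196.1], [0.0, 0.0, 1.0]] [[-0.102, -0.995, 0.012], [-0.918, 0.089, -0.386], [0.383, -0.051, -0.922]] [0.111, 0.505, 1.439]
wrist [[309.7, 0.0, 316.3], [0.0, 309.7, 194.7], [0.0, 0.0, 1.0]] [[0.307, 0.952, -0.001], [0.921, -0.296, 0.253], [0.24, -0.078, -0.968]] [-0.624, -0.031, 0.389]
```

View pics/scene0.png

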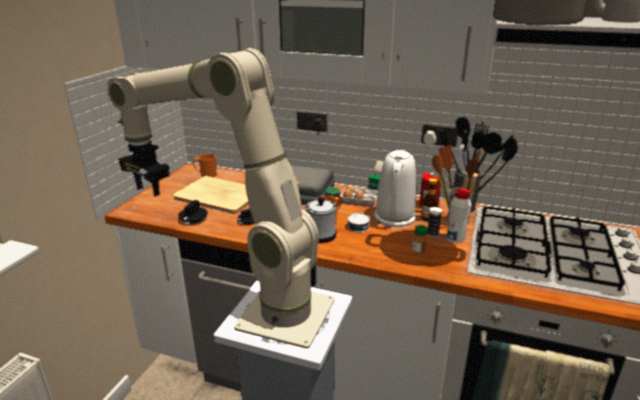

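View pics/top0.png

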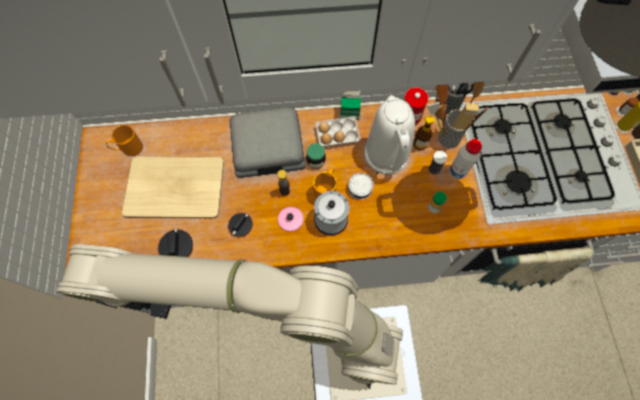

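View pics/wrist0.png

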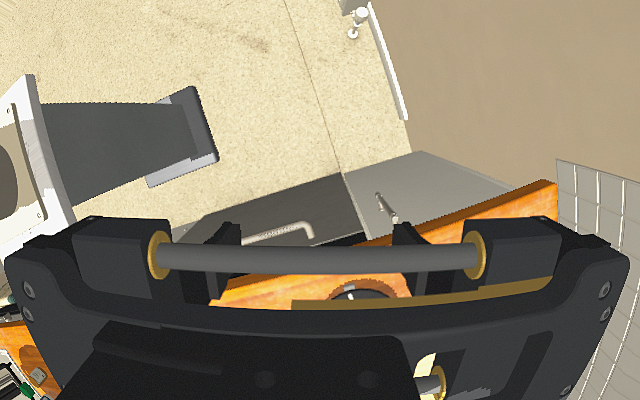

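```bash
cat > h.py <<'E'
import numpy as np,cv2
from cell import robot
def ray(n,px,cal=None):
    c=cal or robot.get_calibration(n);K=np.array(c["mtx"]);R=np.array(c["R"]);t=np.array(c["t"])
    x=(px[0]-K[0,2])/K[0,0];y=(px[1]-K[1,2])/K[1,1]
    if n=="wrist":
        r=np.hypot(x,y);s=np.sin(r)/r if r>1e-9 else 1;d=np.array([x*s,y*s,np.cos(r)])
    else: d=np.array([x,y,1.])
    return -R.T@t,R.T@d
def onz(n,px,z,cal=None):
    o,d=ray(n,px,cal);return o+d*(z-o[2])/d[2]
def proj(n,X,cal=None):
    c=cal or robot.get_calibration(n);K=np.array(c["mtx"]);p=np.array(c["R"])@np.array(X,float)+np.array(c["t"])
    if n=="wrist":
        r=np.hypot(p[0],p[1]);th=np.arctan2(r,p[2]);s=th/r if r>1e-9 else 1;return np.array([p[0]*s*K[0,0]+K[0,2],p[1]*s*K[1,1]+K[1,2]])
    return np.array([p[0]/p[2]*K[0,0]+K[0,2],p[1]/p[2]*K[1,1]+K[1,2]])
def crop(n,src,x0,y0,x1,y1,k,out):
    im=cv2.imread(src)[y0:y1,x0:x1];cv2.imwrite(out,cv2.resize(im,None,fx=k,fy=k,interpolation=cv2.INTER_CUBIC))
E
python3 - <<'E'
from h import *
crop("top","pics/top0.png",150,150,470,270,2.5,"pics/c1.png")
crop("top","pics/top0.png",270,160,390,250,6.6,"pics/c2.png")
crop("top","pics/top0.png",150,190,290,270,5.5,"pics/c3.png")
for p,z in [((331,201),.15),((290,216),.03),((240,224),.03),((175,240),.04),((438,200),.098),((360,185),.04),((325,180),.1)]: print(p,onz("top",p,z).round(3))
E
```

```text
(331, 201) [0.475 0.055 0.15 ]
(290, 216) [0.481 0.194 0.03 ]
(240, 224) [0.469 0.366 0.03 ]
(175, 240) [0.429 0.581 0.04 ]
(438, 200) [ 0.464 -0.305  0.098]
(360, 185) [ 0.569 -0.059  0.04 ]
(325, 180) [0.573 0.064 0.1  ]
```

View pics/c2.png

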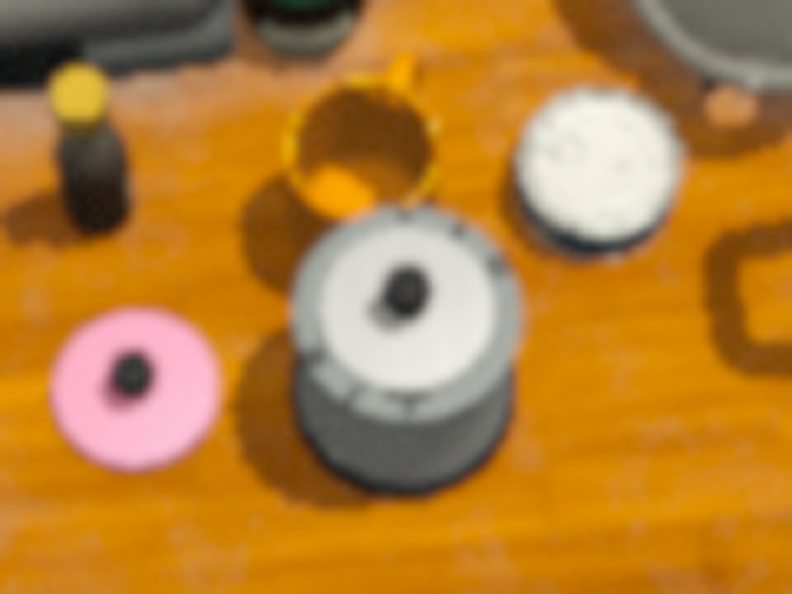

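View pics/c3.png

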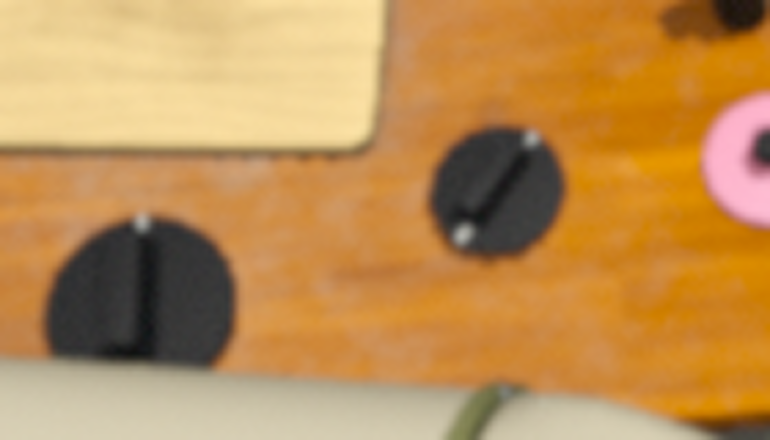

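View pics/c1.png

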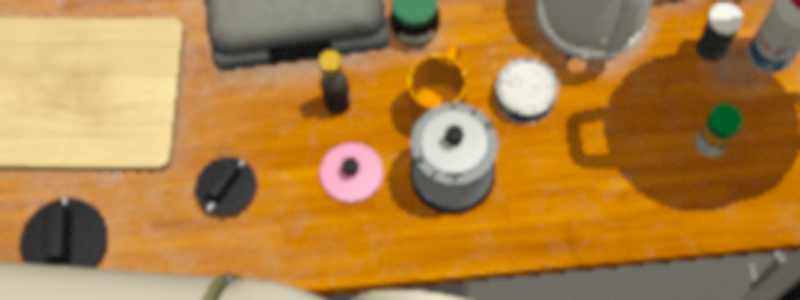

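```bash
cat >> h.py <<'E'
from scipy.spatial.transform import Rotation as Ro
def tool():
    s=robot.observe();return np.array(s["tcp_pos"]),Ro.from_euler("xyz",s["orientation"],degrees=True).as_matrix()
def go(X,yaw=None):
    "shift in tool axes (mm) to reach world X, current axes; turn about tool y"
    p,R=tool();print("shift mm",(R.T@(np.array(X)-p)*1000).round(1))
    if yaw is not None:
        T=Ro.from_euler("xyz",[-90,0,yaw],degrees=True).as_matrix()
        print("after-turn shift",(T.T@(np.array(X)-p)*1000).round(1))
        print("rotvec",Ro.from_matrix(R.T@T).as_rotvec().round(4))
E
python3 - <<'E'
from h import *
c=robot.get_calibration("wrist");o=-c["R"].T@c["t"];p,R=tool()
print("cam in tool",(R.T@(o-p)).round(3),"axes",(R.T@c["R"].T).round(3).tolist())
# yaw marks
a=onz("top",(270+405/6.6,160+215/6.6),.126);b=onz("top",(270+405/6.6,160+403/6.6),.126)
print(a,b,(a+b)/2,np.degrees(np.arctan2(*(a-b)[1::-1])))
a=onz("top",(150+532/5.5,190+137/5.5),.024);b=onz("top",(150+462/5.5,190+235/5.5),.024)
print(a,b,(a+b)/2,np.degrees(np.arctan2(*(a-b)[1::-1])))
go([.475,.055,.31],10)
E
```

```text
cam in tool [ 0.    -0.139  0.068] axes [[1.0, 0.0, 0.0], [-0.0, -0.253, 0.968], [0.0, -0.968, -0.253]]
[0.51382839 0.04948353 0.126     ] [0.41502919 0.05987349 0.126     ] [0.46442879 0.05467851 0.126     ] -6.003291163130433
[0.50176864 0.34261321 0.024     ] [0.44135528 0.38775692 0.024     ] [0.47156196 0.36518507 0.024     ] -36.76881721154455
shift mm [-426.7  -65.6 -435.2]
after-turn shift [ 185.3  -66.1 -580.6]
rotvec [ 7.0000e-04  1.0845e+00 -1.0000e-03]
```

Candidates seen in the top picture:
- **Dust cover:** the steel disc on the grinder at (331,205), or the pink disc on the worktop at (290,218). The pink one is excluded by its colour, so I choose the steel one.
- **Twist lid:** the black lid at (240,224), about 84 mm, or the black lid at (175,242), about 119 mm. I choose (240,224), whose size matches the 86 mm flange.
- **Collar marks (crop c2):** the gap bumps sit at the top (405,215) and bottom (405,403). The half mark is at (460,230) and the lock mark at (497,265).

```bash
python3 -m pendant '[[0,0,0,-33,-5,-34,87],[0,0,0,-33,-5,-34,87],[0,0,0,-33,-5,-34,87],[0,0.1,0,-33,-5,-34,87],[0,0.14,0,-30,-5,-34,87]]'; python3 - <<'E'
from h import *
print(robot.get_calibration("wrist")["t"])
im=robot.get_image("wrist"); cv2.imwrite("pics/w1.png",im[:,:,::-1])
print(proj("wrist",[.4716,.365,.024]))
go([.47,.055,.31],10)
E
```

```text
t: 0.65
tcp_pos: [0.3007, 0.3843, 0.2696]
orientation: [-90.0, 0.0, 58.1]
wrist_force: [1.4, 0.9, 0.1]
opening: 0.998
[-0.48538281 -0.08774729  0.39962686]
[371.6644065  271.82696245]
shift mm [-181.8  -38.6 -314.1]
after-turn shift [ 106.1  -39.3 -347. ]
rotvec [1.900e-03 8.216e-01 8.000e-04]
```

View pics/w1.png

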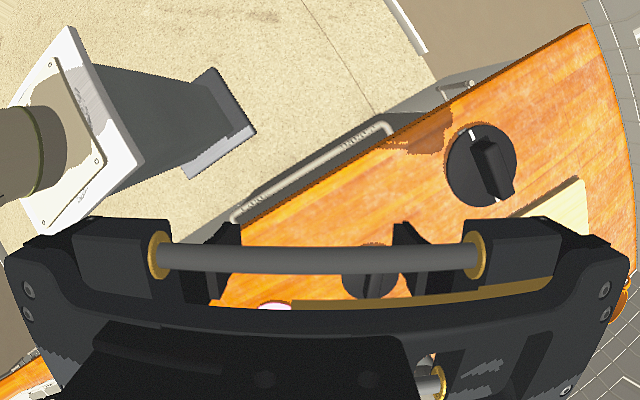

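```bash
python3 - <<'E'
from h import *
print(onz("top",(270+405/6.6,160+290/6.6),.154), onz("top",(270+405/6.6,160+305/6.6),.130))
E
python3 -m pendant '[[0,0.14,0,-10,-9,-44,87],[0,0.14,0,-4,-9,-46,87],[0,0.14,0,2,-9,-46,87],[0,0.14,0,8,-9,-46,87],[0,0.14,0,14,-3,-46,87]]'
python3 - <<'E'
from h import *
go([.465,.055,.21],5)
E
```

```text
[0.4627644  0.05539931 0.154     ] [0.4643446  0.05476533 0.13      ]
t: 1.2
tcp_pos: [0.464, 0.22, 0.3095]
orientation: [-90.0, -0.1, 18.0]
wrist_force: [1.3, 0.9, 0.3]
opening: 1.003
shift mm [ -50.1   99.3 -157.3]
after-turn shift [ -13.4   99.5 -164.5]
rotvec [-0.0007  0.2266  0.0012]
```

```bash
python3 -m pendant '[[0,0.11,0,-7,20,-41,87],[0,0.11,0,-4,20,-41,87],[0,0,0,-3,20,-41,87],[0,0,0,0,20,-41,87],[0,0,0,0,19,0,87]]'
python3 - <<'E'
from h import *
go([.464,.055,.156])
im=robot.get_image("wrist"); cv2.imwrite("pics/w2.png",im[:,:,::-1])
im=robot.get_image("scene"); cv2.imwrite("pics/s2.png",im[:,:,::-1])
crop("","pics/s2.png",280,150,380,240,6.6,"pics/s2c.png")
print(proj("wrist",[.464,.055,.154]))
E
```

```text
t: 1.7
tcp_pos: [0.479, 0.0514, 0.2089]
orientation: [-90.0, -0.0, 5.2]
wrist_force: [-0.4, 0.1, -0.2]
opening: 1.001
shift mm [-14.6  52.9   5. ]
[295.63797857 221.08433703]
```

View pics/w2.png

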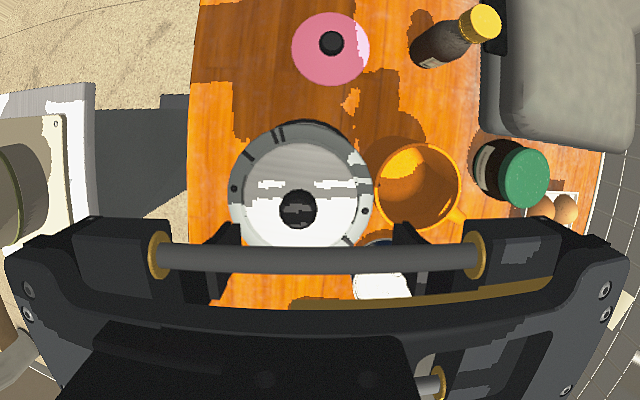

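View pics/s2c.png

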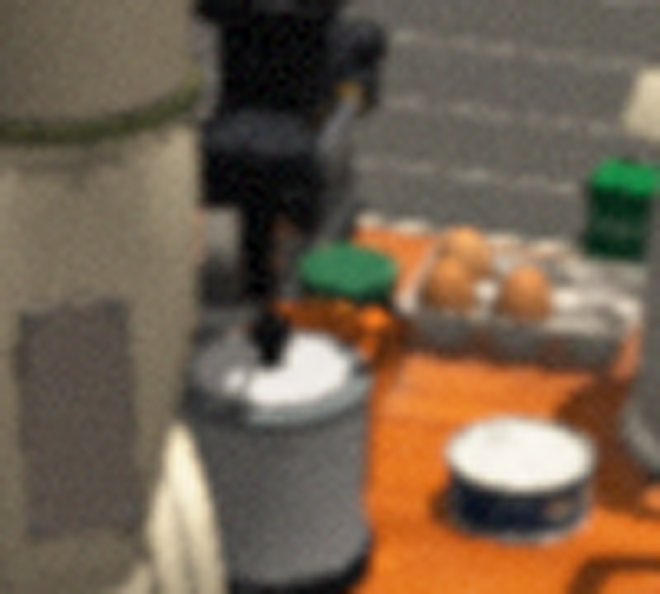

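The wrist view shows the knob at (299,209), the collar gap bumps at (234,188) and (364,211), the half rib at (250,156), and the twin lock ribs at (280,135). I'll locate all of these from their pixels.

```bash
python3 - <<'E'
from h import *
print(onz("wrist",(299,209),.157))
# circle fit on disc/collar edges & marks
crop("","pics/w2.png",210,100,390,260,4.4,"pics/w2c.png")
go(onz("wrist",(299,209),.157))
E
```

```text
[0.46563503 0.0645172  0.157     ]
shift mm [-10.7  50.5   9.5]
```

View pics/w2c.png

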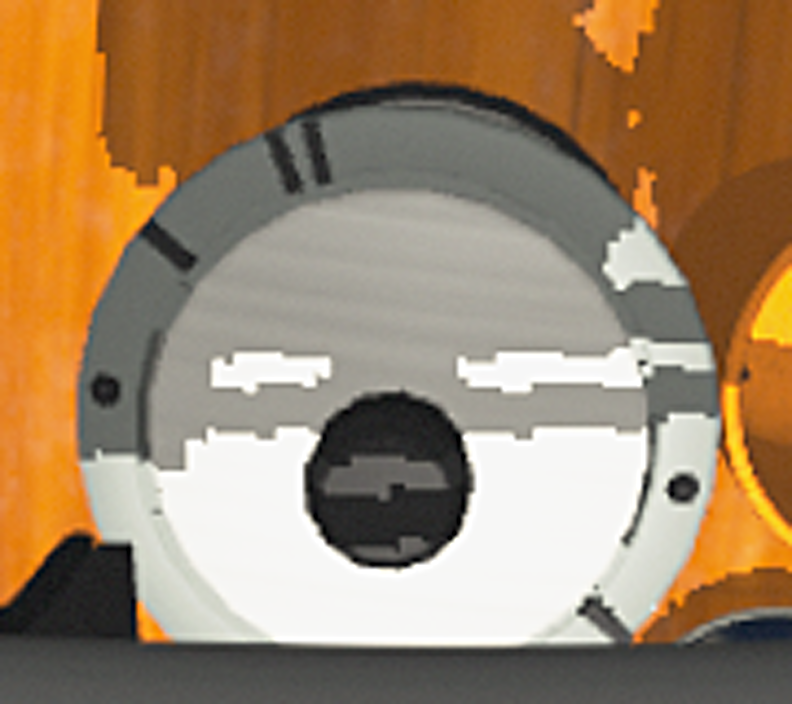

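```bash
python3 - <<'E'
from h import *
print(tool()[0])
c=robot.get_calibration("wrist")
im=robot.get_image("wrist"); cv2.imwrite("pics/w3.png",im[:,:,::-1])
crop("","pics/w3.png",210,100,390,260,4.4,"pics/w3c.png")
np.save("c3.npy",[c["R"],np.c_[c["t"],c["t"],c["t"]]])
print(tool()[0])
o=-c["R"].T@c["t"];p,R=tool()
print("cam in tool",(R.T@(o-p)).round(4))
for q in [(388,480)]: print(onz("wrist",(210+q[0]/4.4,100+q[1]/4.4),.158))
g=[onz("wrist",(210+a/4.4,100+b/4.4),.126) for a,b in [(105,390),(683,488)]];print(g,np.linalg.norm(g[0]-g[1]),sum(g)/2)
E
```

```text
[0.47743415 0.05615768 0.20746529]
[0.4781365  0.05739347 0.20895075]
cam in tool [-0.0002 -0.138   0.0673]
[0.46584287 0.06549415 0.158     ]
[array([0.41477816, 0.06641979, 0.126     ]), array([0.51552531, 0.05891423, 0.126     ])] 0.10102633464872883 [0.46515174 0.06266701 0.126     ]
```

View pics/w3c.png

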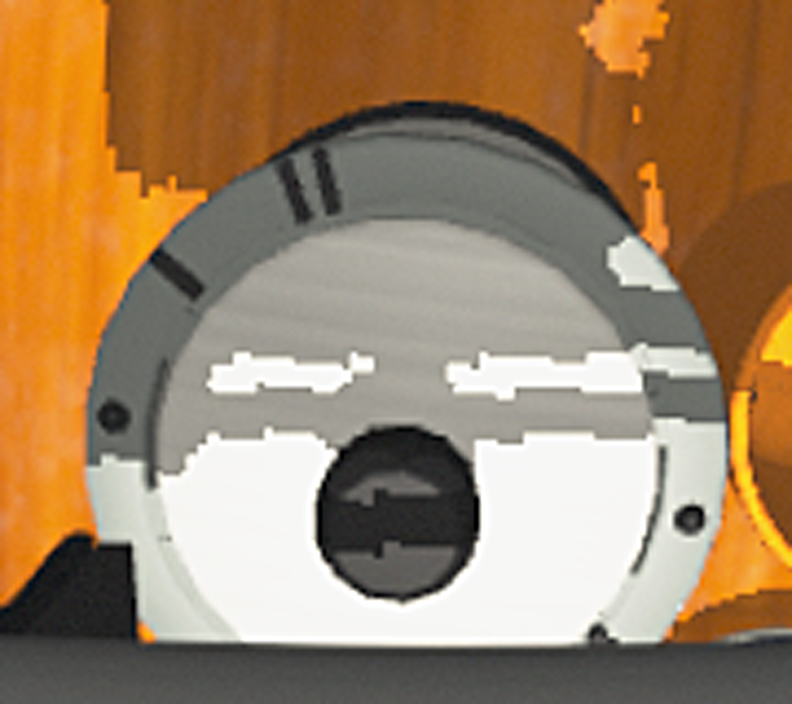

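```bash
python3 - <<'E'
from h import *
d=np.load("c3.npy");c=dict(R=d[0],t=d[1][:,0],mtx=robot.get_calibration("wrist")["mtx"])
P=lambda a,b,z:onz("wrist",(210+a/4.4,100+b/4.4),z,c)
k=P(397,510,.158);print(k)
g=[P(a,b,.126) for a,b in [(113,417),(690,520)]];print(np.linalg.norm(g[0]-g[1]),sum(g)/2,np.degrees(np.arctan2(*(g[1]-g[0])[1::-1])))
print([(np.degrees(np.arctan2(*(P(a,b,.126)-sum(g)/2)[1::-1])),np.linalg.norm(P(a,b,.126)-sum(g)/2)) for a,b in [(176,273),(310,185)]])
go([k[0],k[1],.156])
E
```

```text
[0.46683041 0.06026676 0.158     ]
0.1009255851602061 [0.46619448 0.05669124 0.126     ] -4.888985373315944
[(np.float64(143.26400890205556), np.float64(0.05037768572678841)), (np.float64(112.22958702277205), np.float64(0.050300760747275415))]
shift mm [-10.9  53.    4. ]
```

```bash
python3 -m pendant '[[0,0,0,-11,13,2,87],[0,0,0,0,14,0,87],[0,0,0,0,14,0,87],[0,0,0,0,12,0,87],[0,0,0,0,0,0,87]]'
python3 - <<'E'
from h import *
print(tool()[0]);im=robot.get_image("wrist"); cv2.imwrite("pics/w4.png",im[:,:,::-1]);print(tool()[0])
crop("","pics/w4.png",160,100,480,320,2.4,"pics/w4c.png")
E
```

```text
t: 2.35
tcp_pos: [0.4671, 0.0589, 0.1558]
orientation: [-90.0, 0.1, 5.8]
wrist_force: [0.2, 0.4, 0.2]
opening: 1.001
[0.46714766 0.05894417 0.1558469 ]
[0.46757534 0.058786   0.15663284]
```

View pics/w4c.png

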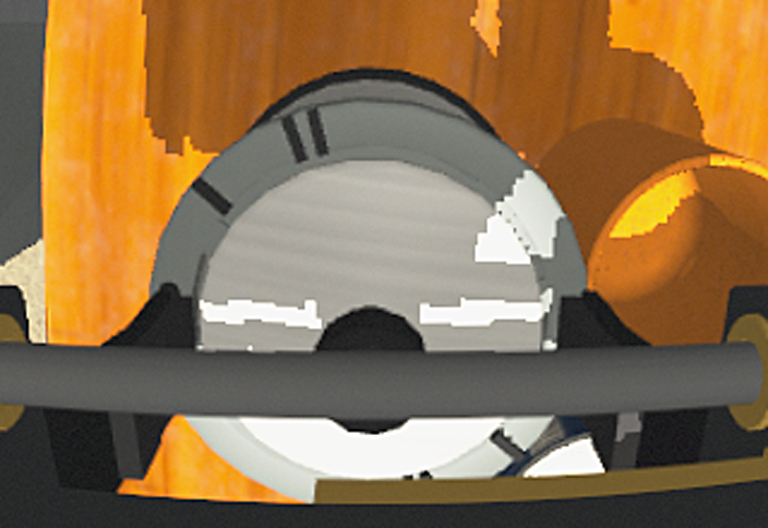

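The knob at (370,370) is between the fingers and centred, so I'll close.

```bash
python3 -m pendant '[[0,0,0,0,0,0,15],[0,0,0,0,0,0,15],[0,0,0,0,0,0,15],[0,0,0,0,0,0,15],[0,0,0,0,0,0,15]]';python3 -m pendant '[[0,0,0,0,0,0,15],[0,0,0,0,0,0,15],[0,0,0,0,0,0,15]]'
```

```text
t: 2.9
tcp_pos: [0.4677, 0.0582, 0.1567]
orientation: [-90.0, -0.0, 5.7]
wrist_force: [-0.6, 0.3, 0.2]
opening: 0.632
t: 3.2
tcp_pos: [0.4677, 0.0582, 0.1565]
orientation: [-90.0, -0.0, 5.7]
wrist_force: [-0.7, -0.6, -1.1]
opening: 0.354
```

```bash
python3 -m pendant '[[0,0,0,0,0,0,15],[0,0,0,0,0,0,15],[0,0,0,0,0,0,15]]';python3 -m pendant '[[0,0,0,0,-5,0,15],[0,0,0,0,-15,0,15],[0,0,0,0,-15,0,15],[0,0,0,0,-15,0,15],[0,0,0,0,-5,0,15]]'
python3 - <<'E'
from h import *
im=robot.get_image("wrist"); cv2.imwrite("pics/w5.png",im[:,:,::-1]);
go([.44,-.13,.215]);go([.44,-.13,.04])
E
```

```text
t: 3.5
tcp_pos: [0.4676, 0.0582, 0.1565]
orientation: [-90.0, 0.0, 5.7]
wrist_force: [-0.2, 0.2, -0.2]
opening: 0.283
t: 4.0
tcp_pos: [0.4683, 0.0583, 0.2131]
orientation: [-90.0, -0.1, 5.7]
wrist_force: [-0.2, 0.8, -0.8]
opening: 0.28
shift mm [ -46.8   -2.2 -184.6]
shift mm [ -47.1  172.8 -184.7]
```

View pics/w5.png

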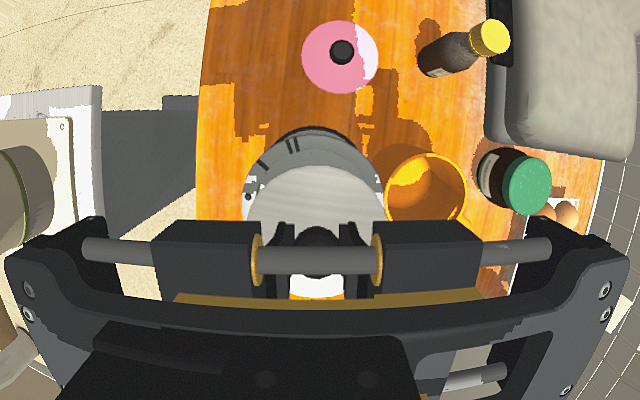

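```bash
python3 -m pendant '[[0,0.02,0,-9,0,-40,15],[0,0.02,0,-9,0,-40,15],[0,0.02,0,-9,0,-40,15],[0,0.02,0,-9,0,-40,15],[0,0.02,0,-9,0,-34,15]]';python3 -m pendant '[[0,0,0,0,40,0,15],[0,0,0,0,45,0,15],[0,0,0,0,45,0,15],[0,0,0,0,22,0,15],[0,0,0,0,10,0,15]]'
python3 - <<'E'
from h import *
print(tool()[0])
im=robot.get_image("wrist"); cv2.imwrite("pics/w6.png",im[:,:,::-1]);
go([.44,-.14,.039])
E
```

```text
t: 4.55
tcp_pos: [0.4335, -0.1401, 0.211]
orientation: [-90.0, 0.0, -0.2]
wrist_force: [0.5, 0.4, -1.7]
opening: 0.29
t: 5.05
tcp_pos: [0.4325, -0.1379, 0.047]
orientation: [-90.0, 0.3, -0.1]
wrist_force: [-0.0, -0.2, -0.9]
opening: 0.279
[ 0.43247273 -0.13793327  0.04699928]
shift mm [ 7.3  8.  -2.2]
```

View pics/w6.png

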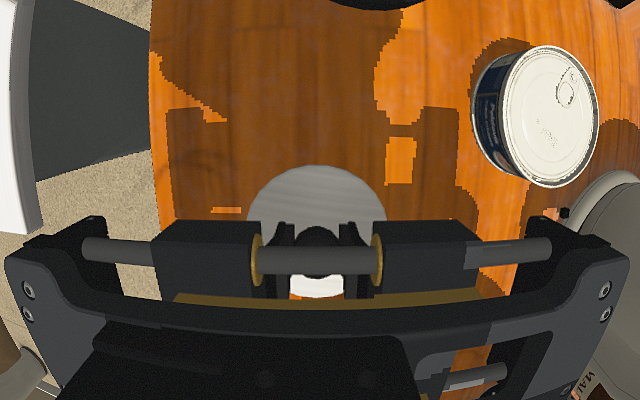

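```bash
python3 -m pendant '[[0,0,0,0,4,0,15],[0,0,0,0,2,0,15],[0,0,0,0,0,0,15]]'; python3 -m pendant '[[0,0,0,0,2,0,15],[0,0,0,0,0,0,15]]'
```

```text
t: 5.4
tcp_pos: [0.4351, -0.138, 0.0443]
orientation: [-90.0, -0.1, -0.1]
wrist_force: [0.0, 0.1, -1.5]
opening: 0.282
t: 5.6
tcp_pos: [0.4347, -0.138, 0.0418]
orientation: [-90.0, -0.0, -0.1]
wrist_force: [-0.9, -0.4, -1.0]
opening: 0.288
```

```bash
python3 -m pendant '[[0,0,0,0,2,0,15],[0,0,0,0,1.5,0,15],[0,0,0,0,0,0,15]]'; python3 -m pendant '[[0,0,0,0,1,0,15],[0,0,0,0,0,0,15]]'
```

```text
t: 5.9
tcp_pos: [0.4343, -0.138, 0.0378]
orientation: [-90.0, 0.0, -0.1]
wrist_force: [0.1, 0.2, -1.4]
opening: 0.284
t: 6.1
tcp_pos: [0.4344, -0.138, 0.0376]
orientation: [-90.0, 0.0, -0.1]
wrist_force: [-5.4, 0.2, 12.4]
opening: 0.282
```

Contact (12 N up), so the cover is seated. Releasing it now.

```bash
python3 -m pendant '[[0,0,0,0,0,0,60],[0,0,0,0,0,0,60],[0,0,0,0,0,0,60],[0,0,0,0,0,0,60],[0,0,0,0,0,0,60]]'; python3 -m pendant '[[0,0,0,0,-15,0,75],[0,0,0,0,-45,0,75],[0,0,0,0,-45,0,75],[0,0,0,0,-45,0,75],[0,0,0,0,-30,0,75]]'; python3 -m pendant '[[0,0,0,0,0,0,75],[0,0,0,0,0,0,75],[0,0,0,0,0,0,75]]'
python3 - <<'E'
from h import *
print(tool()[0]);c=robot.get_calibration("wrist");
im=robot.get_image("wrist"); cv2.imwrite("pics/w7.png",im[:,:,::-1]);
d=np.save("c7.npy",[c["R"],np.c_[c["t"],c["t"],c["t"]]])
im=robot.get_image("top"); cv2.imwrite("pics/t7.png",im[:,:,::-1]);
E
```

```text
t: 6.6
tcp_pos: [0.4344, -0.138, 0.037]
orientation: [-90.0, 0.0, -0.1]
wrist_force: [0.3, -0.1, -0.2]
opening: 0.638
t: 7.1
tcp_pos: [0.435, -0.1384, 0.2201]
orientation: [-90.0, -0.2, -0.1]
wrist_force: [0.1, 0.0, -0.3]
opening: 0.855
t: 7.4
tcp_pos: [0.4338, -0.1379, 0.2159]
orientation: [-90.0, 0.1, -0.1]
wrist_force: [-0.1, 0.6, -0.2]
opening: 0.863
[ 0.43377468 -0.13791525  0.21591326]
```

View pics/w7.png

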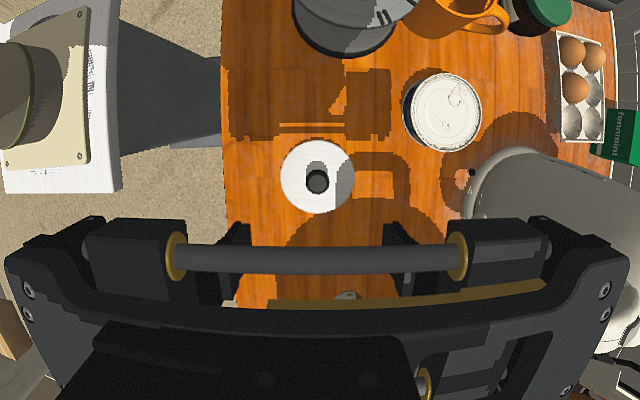

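View pics/t7.png

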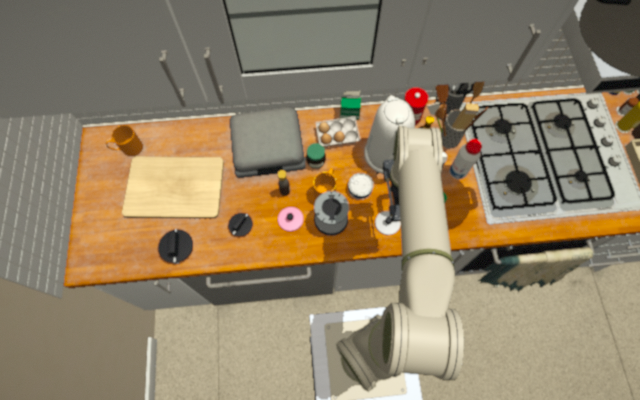

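The cover is flat on bare worktop at wrist (317,178) and the collar is uncovered in the top view at (331,210). Next I'll fly toward the lid, pausing to measure the open collar.

```bash
python3 -m pendant '[[0,0,0,8,0,45,85],[0,0,0,8,0,45,85],[0,0,0,8,0,40,85],[0,0,0,8,0,20,85],[0,0,0,0,0,0,85]]'; python3 -m pendant '[[0,0,0,0,0,0,85],[0,0,0,0,0,0,85]]'
python3 - <<'E'
from h import *
print(tool()[0]);c=robot.get_calibration("wrist");
im=robot.get_image("wrist"); cv2.imwrite("pics/w8.png",im[:,:,::-1]);
np.save("c8.npy",[c["R"],np.c_[c["t"],c["t"],c["t"]]]);print(tool()[0])
u,v=proj("wrist",[.466,.057,.124],c).astype(int);print(u,v)
crop("","pics/w8.png",230,60,410,200,4.4,"pics/w8c.png")
E
```

```text
t: 8.0
tcp_pos: [0.4669, 0.0147, 0.2161]
orientation: [-90.0, 0.1, 0.2]
wrist_force: [0.0, -0.9, -0.5]
opening: 0.979
t: 8.2
tcp_pos: [0.4663, 0.0104, 0.2167]
orientation: [-90.0, 0.0, -0.2]
wrist_force: [-0.0, 0.1, 0.2]
opening: 0.975
[0.46632246 0.01041663 0.21668561]
[0.46637291 0.01046264 0.21683169]
315 144
```

View pics/w8c.png

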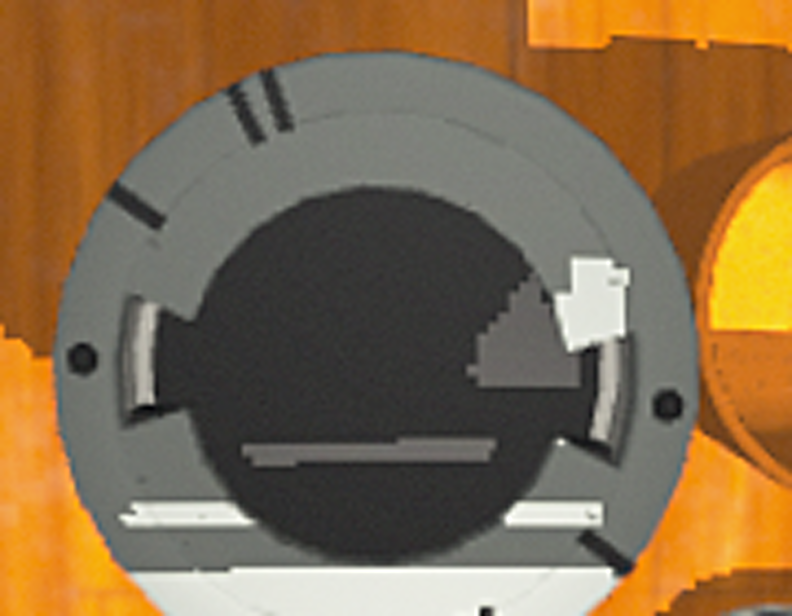

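```bash
python3 - <<'E'
from h import *
d=np.load("c8.npy");c=dict(R=d[0],t=d[1][:,0],mtx=robot.get_calibration("wrist")["mtx"])
P=lambda a,b,z:onz("wrist",(230+a/4.4,60+b/4.4),z,c)
for q in [((82,360),(668,405)),((137,206),(606,552))]:
    g=[P(*x,.1255) for x in q];print(np.linalg.norm(g[0]-g[1]),sum(g)/2,np.degrees(np.arctan2(*(g[1]-g[0])[1::-1])))
g=[P(380,187,.124),P(375,564,.124)];print(g,np.linalg.norm(g[0]-g[1]),sum(g)/2)
E
python3 - <<'E'
from h import *
go([.4716,.26,.216],50);
E
```

```text
0.10111693777727677 [0.46610877 0.05614934 0.1255    ] -4.623830837445822
0.10053985351791353 [0.46615578 0.05619473 0.1255    ] -36.86948111001685
[array([0.46696025, 0.08882778, 0.124     ]), array([0.46589107, 0.0235901 , 0.124     ])] 0.06524644010717676 [0.46642566 0.05620894 0.124     ]
shift mm [  4.4   0.8 249.6]
after-turn shift [194.5   0.8 156.4]
rotvec [-0.00e+00 -8.76e-01 -4.00e-04]
```

```bash
python3 -m pendant '[[0,-0.13,0,6,0,46,85],[0,-0.13,0,12,0,45,85],[0,-0.13,0,18,0,43,85],[0,-0.13,0,23,0,40,85],[0,-0.13,0,28,0,37,85]]'; python3 -m pendant '[[0,-0.13,0,33,10,33,85],[0,-0.13,0,37,10,28,85],[0,-0.02,0,0,0,0,85],[0,0,0,0,0,0,85],[0,0,0,0,0,0,85]]'
python3 - <<'E'
from h import *
print(tool()[0]);c=robot.get_calibration("wrist");
im=robot.get_image("wrist"); cv2.imwrite("pics/w9.png",im[:,:,::-1]);
np.save("c9.npy",[c["R"],np.c_[c["t"],c["t"],c["t"]]]);print(tool()[0])
print(proj("wrist",[.4716,.365,.03],c))
E
```

```text
t: 8.75
tcp_pos: [0.4976, 0.2427, 0.2172]
orientation: [-90.0, -0.0, 37.4]
wrist_force: [0.5, 0.3, 0.9]
opening: 0.975
t: 9.25
tcp_pos: [0.5111, 0.3322, 0.1974]
orientation: [-90.0, 0.0, 53.0]
wrist_force: [0.2, -0.7, 0.6]
opening: 0.976
[0.5110665  0.33219952 0.19737881]
[0.51109091 0.33217347 0.19764502]
[318.5614368  132.69453738]
```

View pics/w9.png

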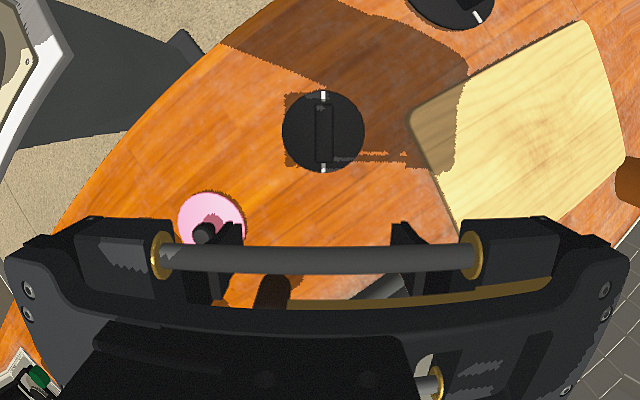

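```bash
python3 - <<'E'
from h import *
crop("","pics/w9.png",265,75,385,185,5.4,"pics/w9c.png")
E
```

```text
(no output)
```

View pics/w9c.png

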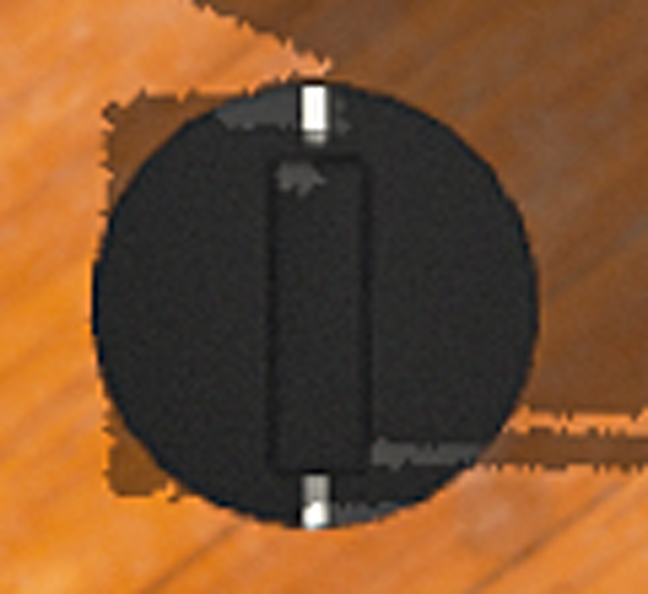

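```bash
python3 - <<'E'
from h import *
d=np.load("c9.npy");c=dict(R=d[0],t=d[1][:,0],mtx=robot.get_calibration("wrist")["mtx"])
P=lambda a,b,z:onz("wrist",(265+a/5.4,75+b/5.4),z,c)
g=[P(314,85,.022),P(315,527,.022)];print(g,np.linalg.norm(g[0]-g[1]),sum(g)/2,np.degrees(np.arctan2(*(g[1]-g[0])[1::-1])))
g2=[P(94,310,.021),P(540,310,.021)];print(np.linalg.norm(g2[0]-g2[1]),sum(g2)/2)
b=[P(320,160,.053),P(320,470,.053)];print(np.linalg.norm(b[0]-b[1]),sum(b)/2)
m=sum(g)/2
go([m[0],m[1],.1],53.1)
E
```

```text
[array([0.44060794, 0.394133  , 0.022     ]), array([0.50790535, 0.34397254, 0.022     ])] 0.08393457277339825 [0.47425665 0.36905277 0.022     ] -36.69918553926762
0.08430980389096863 [0.47471824 0.36943704 0.021     ]
0.052946443125839876 [0.47417871 0.36936887 0.053     ]
shift mm [ 7.2 97.6 51.7]
after-turn shift [ 7.4 97.6 51.6]
rotvec [ 0.0007 -0.0017  0.0005]
```

The lid measures 84 mm over the flange with a 53 mm bar, so it's the right one. Its centre is (0.474,0.369) and its yaw is -36.7°. Moving above it and down.

```bash
python3 -m pendant '[[0,-0.005,0,7,30,26,85],[0,0,0,0,34,26,85],[0,0,0,0,34,0,85],[0,0,0,0,0,0,85],[0,0,0,0,0,0,85]]'
python3 - <<'E'
from h import *
go([.4743,.3692,.046],53.3)
im=robot.get_image("wrist"); cv2.imwrite("pics/w10.png",im[:,:,::-1]);
E
```

```text
t: 9.8
tcp_pos: [0.4737, 0.3696, 0.1003]
orientation: [-90.0, -0.0, 53.4]
wrist_force: [0.6, 0.4, 0.2]
opening: 0.98
shift mm [ 0.  54.3 -0.6]
after-turn shift [ 0.1 54.3 -0.7]
rotvec [0.0007 0.0011 0.0004]
```

View pics/w10.png

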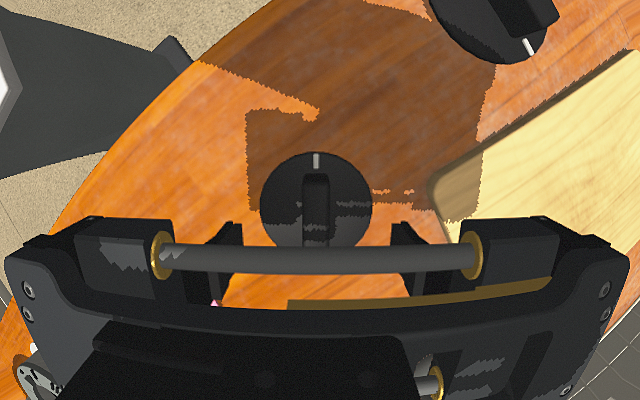

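The bar is centred between the fingers at (316,215). Descending, then closing.

```bash
python3 -m pendant '[[0,0,0,0,25,0,60],[0,0,0,0,20,0,45],[0,0,0,0,9,0,45],[0,0,0,0,0,0,45],[0,0,0,0,0,0,45]]'
python3 -m pendant '[[0,0,0,0,0,0,5],[0,0,0,0,0,0,5],[0,0,0,0,0,0,5],[0,0,0,0,0,0,5],[0,0,0,0,0,0,5]]';python3 -m pendant '[[0,0,0,0,0,0,5],[0,0,0,0,0,0,5],[0,0,0,0,0,0,5]]'
```

```text
t: 10.35
tcp_pos: [0.4737, 0.3711, 0.0467]
orientation: [-90.0, -0.1, 53.5]
wrist_force: [0.3, 0.1, 0.1]
opening: 0.607
t: 10.85
tcp_pos: [0.4727, 0.3709, 0.0452]
orientation: [-90.0, -0.0, 53.5]
wrist_force: [0.0, -0.7, 2.1]
opening: 0.205
t: 11.15
tcp_pos: [0.4727, 0.3709, 0.0452]
orientation: [-90.0, -0.0, 53.5]
wrist_force: [-1.7, -0.4, 3.3]
opening: 0.198
```

```bash
python3 -m pendant '[[0,0,0,0,-10,0,5],[0,0,0,0,-30,0,5],[0,0,0,0,-45,0,5],[0,0,0,0,-45,0,5],[0,0,0,0,-40,0,5]]'
python3 -m pendant '[[0,-0.07,0,-32,-7,-22,5],[0,-0.07,0,-34,0,-20,5],[0,-0.07,0,-35,0,-18,5],[0,-0.07,0,-36,0,-15,5],[0,-0.07,0,-37,0,-13,5]]'
python3 -m pendant '[[0,-0.07,0,-38,0,-10,5],[0,-0.07,0,-35,0,-7,5],[0,-0.07,0,-27,0,-3,5],[0,0,0,-10,0,0,5],[0,0,0,0,0,0,5]]'
python3 -m pendant '[[0,0,0,0,0,0,5],[0,0,0,0,0,0,5]]'
python3 - <<'E'
from h import *
print(tool()[0]);c=robot.get_calibration("wrist");
im=robot.get_image("wrist"); cv2.imwrite("pics/w11.png",im[:,:,::-1]);
np.save("c11.npy",[c["R"],np.c_[c["t"],c["t"],c["t"]]]);print(tool()[0])
go([.4639,.0564,.18],85.25)
E
```

```text
t: 11.65
tcp_pos: [0.4727, 0.3706, 0.2178]
orientation: [-90.0, -0.1, 53.5]
wrist_force: [-0.2, 0.8, -1.3]
opening: 0.209
t: 12.15
tcp_pos: [0.4667, 0.1734, 0.2225]
orientation: [-90.0, -0.0, 73.7]
wrist_force: [0.5, -0.4, -1.2]
opening: 0.202
t: 12.65
tcp_pos: [0.4634, 0.062, 0.2224]
orientation: [-90.0, -0.0, 85.4]
wrist_force: [-0.3, 1.1, -1.2]
opening: 0.202
t: 12.85
tcp_pos: [0.4634, 0.0645, 0.222]
orientation: [-90.0, -0.0, 85.7]
wrist_force: [-0.6, 0.5, -1.5]
opening: 0.202
[0.46344762 0.06454355 0.22202148]
[0.46342149 0.0643615  0.22193744]
shift mm [-7.9 41.9 -1.1]
after-turn shift [-7.9 41.9 -1.1]
rotvec [-0.0002  0.0077 -0.    ]
```

View pics/w11.png

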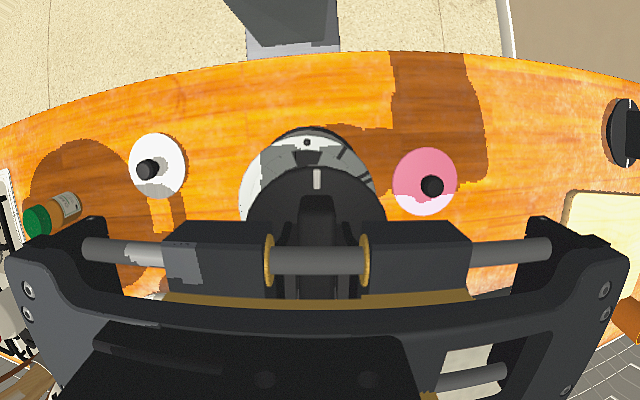

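```bash
python3 - <<'E'
from h import *
crop("","pics/w11.png",230,120,400,260,4.6,"pics/w11c.png")
d=np.load("c11.npy");c=dict(R=d[0],t=d[1][:,0],mtx=robot.get_calibration("wrist")["mtx"])
p,R=tool();p=np.array([.46344762,.06454355,.22202148])
for q in [(317,169),(317,189)]:
    X=onz("wrist",q,.199,c);print(X,R.T@(X-p))
E
```

```text
[0.42355133 0.0678582  0.199     ] [0.00030916 0.02302952 0.04002793]
[0.43447022 0.06704141 0.199     ] [0.00031486 0.02302732 0.02907853]
```

View pics/w11c.png

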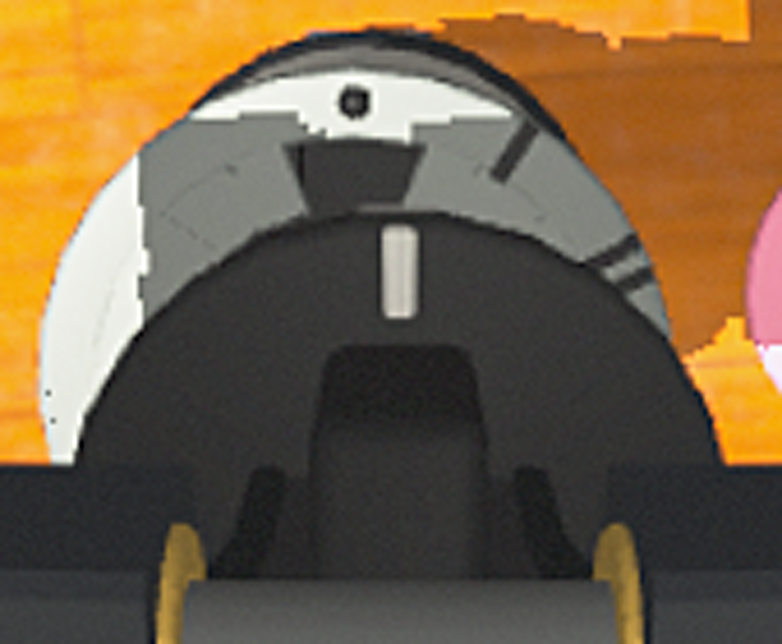

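```bash
python3 -m pendant '[[0,0.008,0,-8,10,-0.5,5],[0,0,0,0,15,0,5],[0,0,0,0,15,0,5],[0,0,0,0,0,0,5],[0,0,0,0,0,0,5]]'
python3 -m pendant '[[0,0,0,0,0,0,5]]'
python3 - <<'E'
from h import *
go([.464,.0561,.153],85.25)
im=robot.get_image("wrist"); cv2.imwrite("pics/w12.png",im[:,:,::-1])
crop("","pics/w12.png",230,120,400,260,4.6,"pics/w12c.png")
E
```

```text
t: 13.4
tcp_pos: [0.4632, 0.0548, 0.1818]
orientation: [-90.0, 0.0, 85.1]
wrist_force: [-0.5, 0.6, -0.2]
opening: 0.205
t: 13.5
tcp_pos: [0.4637, 0.055, 0.1826]
orientation: [-90.0, -0.0, 85.1]
wrist_force: [0.0, -0.4, -0.7]
opening: 0.207
shift mm [ 1.2 29.6 -0.2]
after-turn shift [ 1.2 29.6 -0.2]
rotvec [ 0.0008 -0.002   0.0003]
```

View pics/w12c.png

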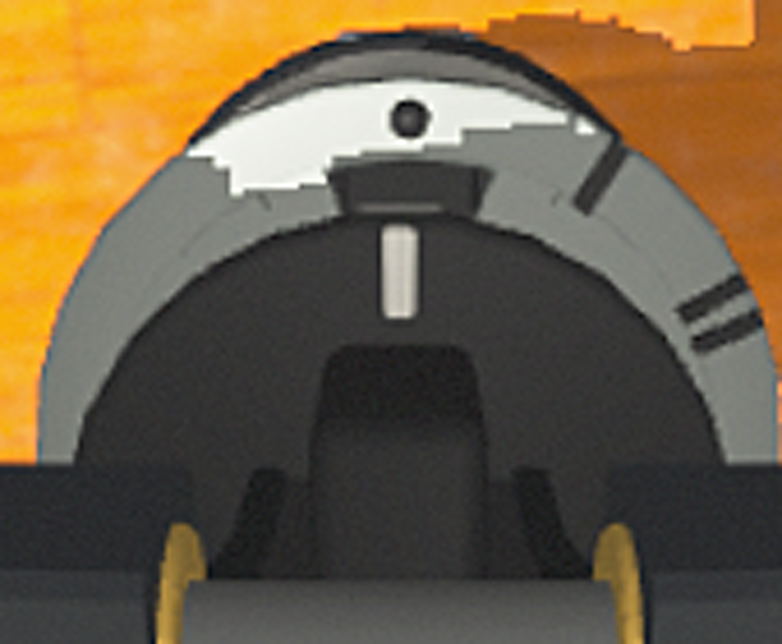

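The pointer at (399,270) lines up with the bump at (409,119) and the gap, within about 1 mm. I'll correct +1 mm in x and go down in steps.

```bash
python3 -m pendant '[[0,-0.002,0,1,8,0,5],[0,0,0,0,8,0,5],[0,0,0,0,4,0,5],[0,0,0,0,0,0,5]]'; python3 -m pendant '[[0,0,0,0,3,0,5],[0,0,0,0,3,0,5],[0,0,0,0,0,0,5]]'
python3 - <<'E'
from h import *
go([.464,.0561,.153],85.25)
E
```

```text
t: 13.95
tcp_pos: [0.4629, 0.0558, 0.1611]
orientation: [-89.9, 0.0, 85.3]
wrist_force: [0.4, 0.6, -1.8]
opening: 0.21
t: 14.25
tcp_pos: [0.4633, 0.0559, 0.1557]
orientation: [-90.0, 0.0, 85.3]
wrist_force: [-0.1, 0.3, -0.5]
opening: 0.204
shift mm [ 0.2  2.7 -0.7]
after-turn shift [ 0.2  2.7 -0.7]
rotvec [-0.0004  0.0002 -0.0001]
```

```bash
python3 -m pendant '[[0,0,0,0,2,0,5],[0,0,0,0,1,0,5],[0,0,0,0,0,0,5]]'; python3 -m pendant '[[0,0,0,0,1,0,5],[0,0,0,0,0,0,5]]'
```

```text
t: 14.55
tcp_pos: [0.4635, 0.0559, 0.153]
orientation: [-90.0, -0.0, 85.3]
wrist_force: [-0.0, 0.3, -1.3]
opening: 0.206
t: 14.75
tcp_pos: [0.4635, 0.056, 0.1529]
orientation: [-90.0, -0.0, 85.2]
wrist_force: [-4.8, -0.1, 10.2]
opening: 0.207
```

```bash
python3 -m pendant '[[0,0.08,0,0.2,-0.5,0,5],[0,0.08,0,0.2,0,0,5],[0,0.08,0,0.2,0,0,5],[0,0,0,0,0,0,5]]'
python3 - <<'E'
from h import *
print(robot.observe()["moment"])
im=robot.get_image("wrist"); cv2.imwrite("pics/w13.png",im[:,:,::-1])
crop("","pics/w13.png",230,120,400,260,4.6,"pics/w13c.png")
E
```

```text
t: 15.15
tcp_pos: [0.4639, 0.0569, 0.153]
orientation: [-90.0, -0.1, 71.4]
wrist_force: [0.3, 1.0, 3.2]
opening: 0.209
[ 0.14336797 -0.04313735  0.01190635]
```

View pics/w13c.png

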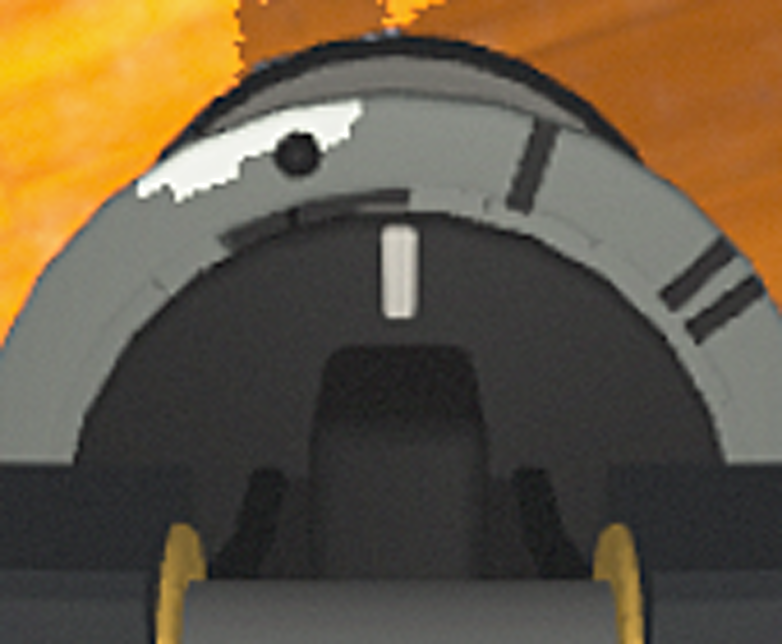

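The lid is seated and turning freely: the pointer at (399,270) is between the gap bump (297,155) and the half rib (530,165). I'll continue.

```bash
python3 -m pendant '[[0,0.08,0,0.2,0,0,5],[0,0.08,0,0.2,0,0,5],[0,0.08,0,0.2,0,0,5],[0,0.05,0,0.1,0,0,5],[0,0,0,0,0,0,5]]'
python3 - <<'E'
from h import *
c=robot.get_calibration("wrist")
im=robot.get_image("wrist"); cv2.imwrite("pics/w14.png",im[:,:,::-1])
crop("","pics/w14.png",230,120,400,260,4.6,"pics/w14c.png")
np.save("c14.npy",[c["R"],np.c_[c["t"],c["t"],c["t"]]]);print(tool()[0],robot.observe()["orientation"])
E
```

```text
t: 15.7
tcp_pos: [0.4642, 0.0572, 0.1529]
orientation: [-90.0, -0.0, 55.0]
wrist_force: [-1.1, 0.0, 4.0]
opening: 0.204
[0.46422207 0.05725456 0.1529711 ] [-9.00310870e+01 -5.04891671e-02  5.50518528e+01]
```

View pics/w14c.png

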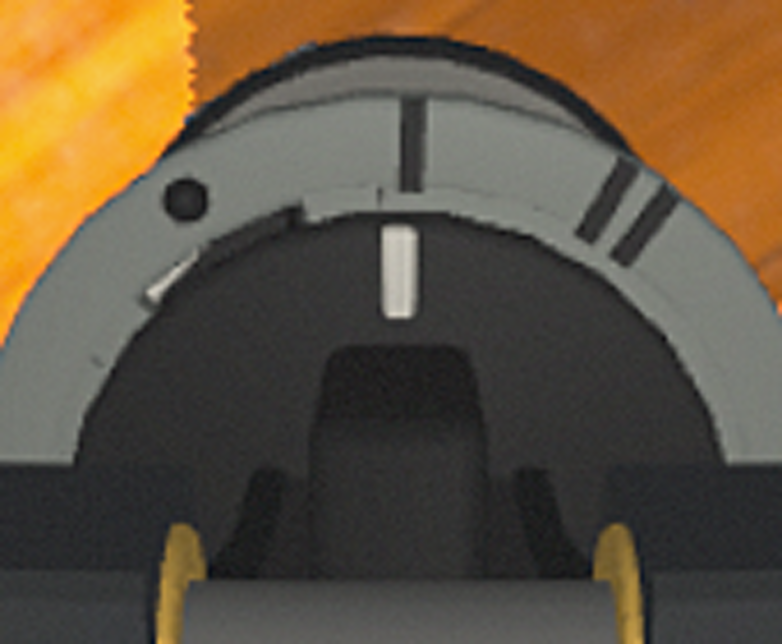

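```bash
python3 - <<'E'
from h import *
d=np.load("c14.npy");c=dict(R=d[0],t=d[1][:,0],mtx=robot.get_calibration("wrist")["mtx"])
P=lambda a,b,z:onz("wrist",(230+a/4.6,120+b/4.6),z,c)
C=np.array([.4662,.0562])
for q in [(399,235,.130),(399,310,.130),(412,145,.1255),(185,200,.1255)]:
    X=P(*q)[:2]-C;print(X,np.linalg.norm(X),np.degrees(np.arctan2(X[1],X[0])))
E
```

```text
[-0.03363893  0.02371551] 0.04115826986759686 144.816097814911
[-0.02632808  0.01859699] 0.03223376741106074 144.76430410557236
[-0.04091796  0.03069283] 0.05115006665668713 143.12619718301062
[-0.05116304  0.00485992] 0.05139334125396139 174.57382411616325
```

```bash
python3 -m pendant '[[0,0.045,0,0.1,0,0,5],[0,0,0,0,0,0,5],[0,0,0,0,0,0,5]]'
python3 - <<'E'
from h import *
c=robot.get_calibration("wrist")
im=robot.get_image("wrist"); cv2.imwrite("pics/w15.png",im[:,:,::-1])
t=robot.get_image("top"); cv2.imwrite("pics/t15.png",t[:,:,::-1])
crop("","pics/w15.png",230,120,400,260,4.6,"pics/w15c.png")
np.save("c15.npy",[c["R"],np.c_[c["t"],c["t"],c["t"]]]);s=robot.observe();print(s["tcp_pos"],s["orientation"],s["moment"],s["wrist_force"])
E
```

```text
t: 16.05
tcp_pos: [0.4643, 0.0573, 0.153]
orientation: [-90.0, -0.0, 52.5]
wrist_force: [-1.0, -0.3, 6.8]
opening: 0.2
[0.46425832 0.05731408 0.1529616 ] [-9.00248106e+01 -5.04414676e-02  5.24783143e+01] [-0.03772251  0.06256738  0.02712475] [0.27975418 0.15237271 5.11761961]
```

View pics/w15c.png

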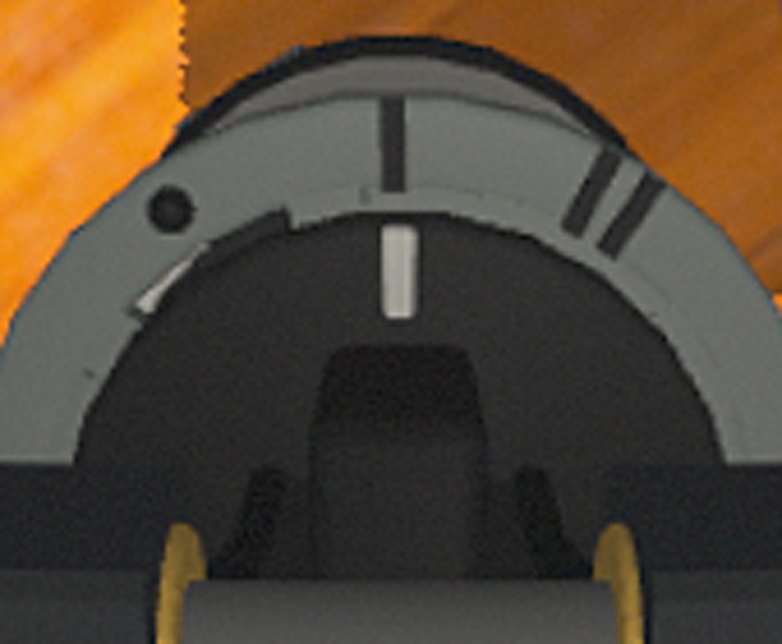

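View pics/w15.png

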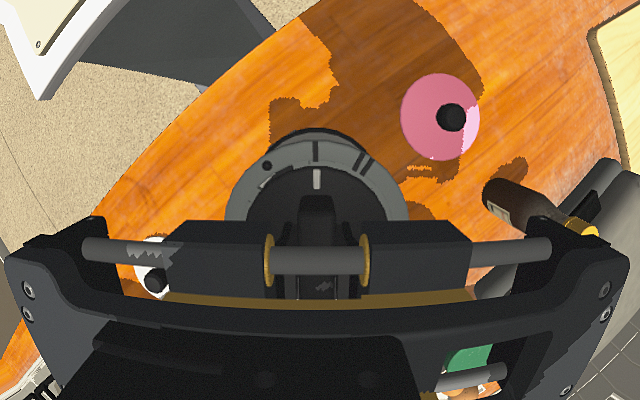

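View pics/t15.png

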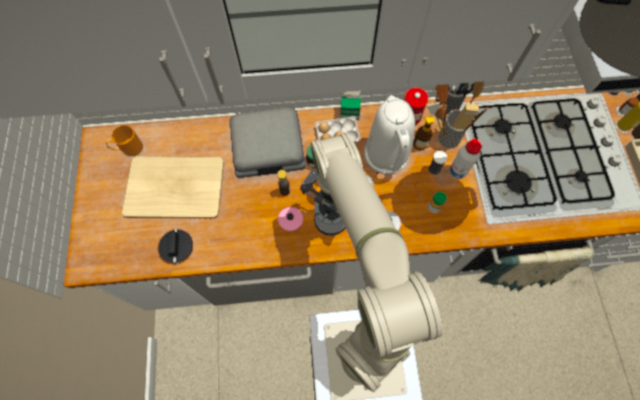

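```bash
for i in 1 2 3; do python3 -m pendant '[[0,0,0,0,0,0,5]]' | tail -2 | head -1; python3 - <<'E'
from h import *
s=robot.observe();print(s["moment"].round(3),s["effort"].round(3)[4:],s["wrist_force"].round(1),s["orientation"].round(2),s["joint_positions"].round(1))
E
done
python3 - <<'E'
from h import *
crop("","pics/w8.png",245,115,285,165,12,"pics/a8.png")
crop("","pics/w15.png",250,145,310,195,12,"pics/a15.png")
crop("","pics/w13.png",270,145,330,195,12,"pics/a13.png")
E
```

```text
wrist_force: [-0.2, 1.2, 5.6]
[-0.063  0.084  0.035] [ 0.007  0.013 -0.042] [-0.2  1.2  5.6] [-9.002e+01 -5.000e-02  5.248e+01] [-36.8   2.9  25.  114.5  -1.4  62.8  41.3]
wrist_force: [-0.6, 0.6, 5.9]
[-0.037  0.057  0.003] [ 0.008  0.013 -0.042] [-0.6  0.6  5.9] [-9.002e+01 -5.000e-02  5.248e+01] [-36.8   2.9  25.  114.5  -1.4  62.8  41.3]
wrist_force: [-0.5, -0.5, 5.6]
[0.003 0.058 0.068] [ 0.008  0.013 -0.042] [-0.5 -0.5  5.6] [-9.002e+01 -5.000e-02  5.248e+01] [-36.8   2.9  25.  114.5  -1.4  62.8  41.3]
```

View pics/a15.png

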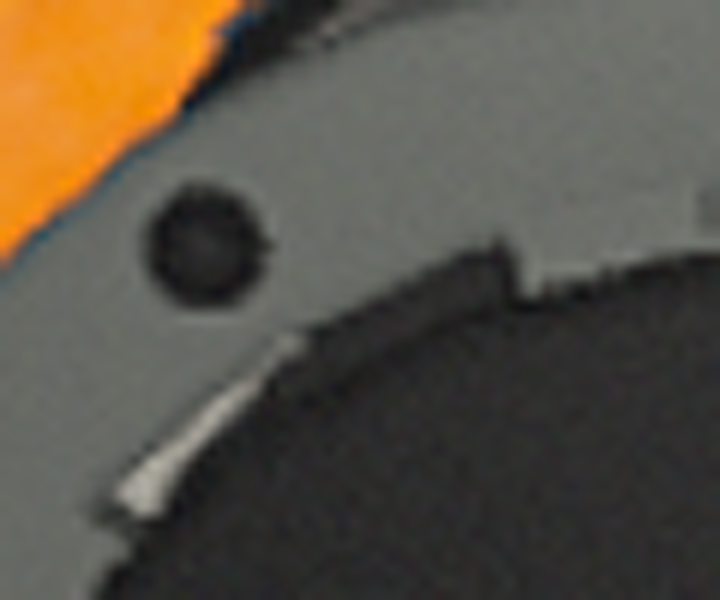

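View pics/a13.png

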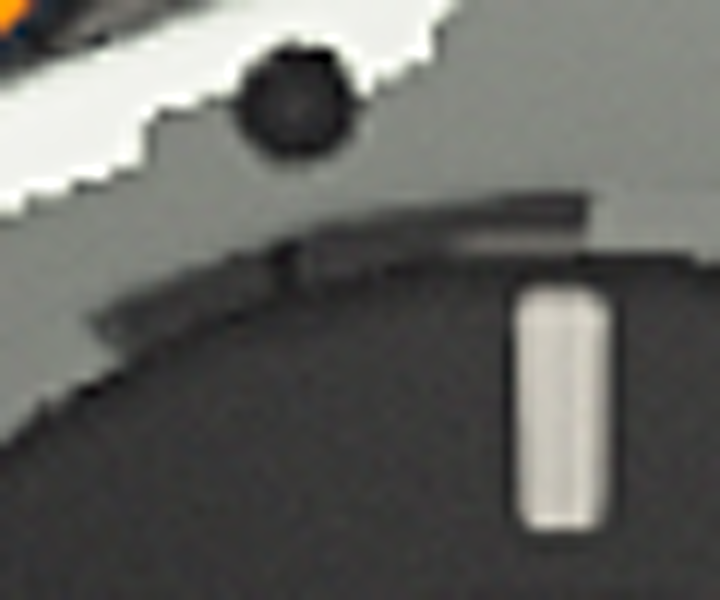

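View pics/a8.png

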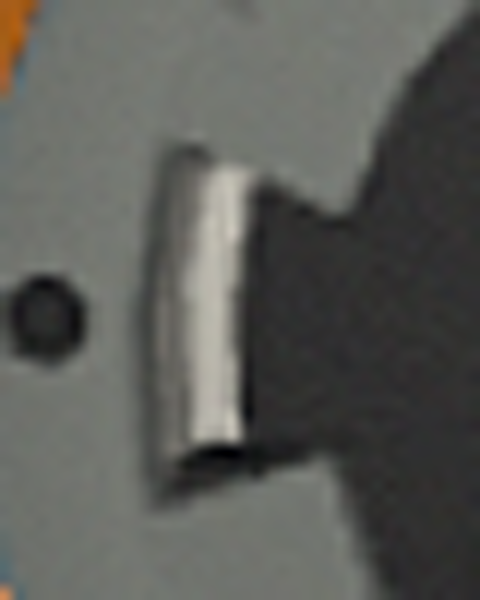

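```bash
python3 -m pendant '[[0,0,0,0,-0.3,0,5],[0,0,0,0,0,0,5],[0,0,0,0,0,0,5]]';  for i in 1 2 3; do python3 -m pendant '[[0,0,0,0,0,0,5]]' | tail -2 | head -1; python3 - <<'E'
from h import *
s=robot.observe();print(s["moment"].round(3),s["effort"].round(3)[4:],s["tcp_pos"].round(4),s["orientation"].round(2))
E
done
```

```text
t: 16.75
tcp_pos: [0.4642, 0.0573, 0.153]
orientation: [-90.0, -0.0, 52.4]
wrist_force: [2.5, 0.5, 1.7]
opening: 0.207
wrist_force: [2.2, -0.3, 2.4]
[-0.01  -0.543  0.273] [-0.161  0.97  -0.194] [0.4642 0.0573 0.153 ] [-9.002e+01 -3.000e-02  5.235e+01]
wrist_force: [3.8, -0.2, 2.9]
[ 0.078 -0.707  0.211] [-0.18   1.097 -0.203] [0.4642 0.0573 0.153 ] [-9.003e+01 -3.000e-02  5.233e+01]
wrist_force: [4.1, 0.5, 3.1]
[ 0.026 -0.733  0.248] [-0.197  1.22  -0.208] [0.4642 0.0573 0.153 ] [-9.002e+01 -3.000e-02  5.233e+01]
```

```bash
for i in 1 2 ; do python3 -m pendant '[[0,0,0,0,0,0,5],[0,0,0,0,0,0,5],[0,0,0,0,0,0,5]]' | tail -2 | head -1; python3 - <<'E'
from h import *
s=robot.observe();print(s["t"],s["moment"].round(3),s["effort"].round(3)[4:],s["tcp_pos"].round(4),s["orientation"].round(2))
E
done; python3 - <<'E'
from h import *
c=robot.get_calibration("wrist")
im=robot.get_image("wrist"); cv2.imwrite("pics/w16.png",im[:,:,::-1])
crop("","pics/w16.png",230,120,400,260,4.6,"pics/w16c.png")
E
```

```text
wrist_force: [3.6, -0.1, 3.8]
17.35 [ 0.078 -0.942  0.204] [-0.238  1.559 -0.208] [0.4641 0.0573 0.153 ] [-9.002e+01 -3.000e-02  5.231e+01]
wrist_force: [4.9, 1.0, 3.8]
17.65 [ 0.074 -1.091  0.157] [-0.266  1.812 -0.201] [0.4641 0.0573 0.153 ] [-9.002e+01 -3.000e-02  5.231e+01]
```

View pics/w16c.png

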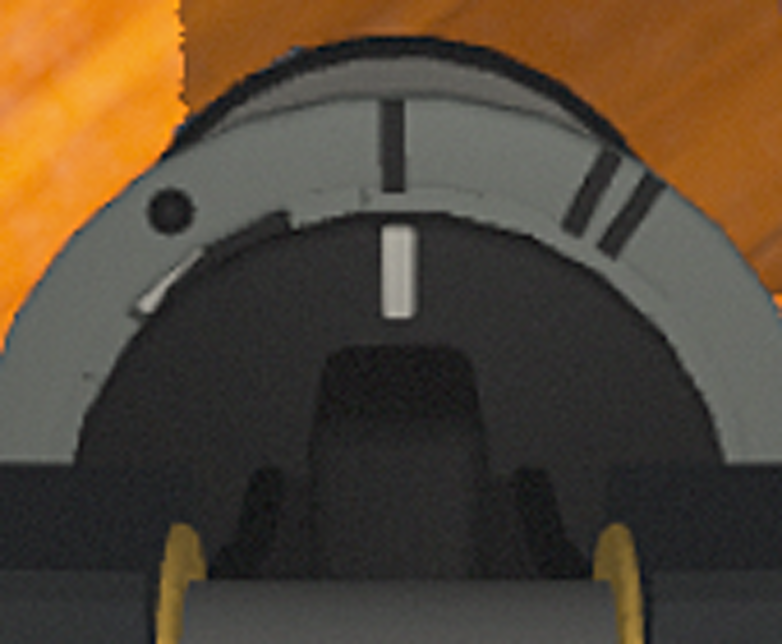

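The pointer at (399,270) stands on the half rib at (392,145), well short of the twin ribs at (615,200). The measured spring torque is about 0.2 N m and the lid is still gripped, so I'm handing in.

```bash
python3 - <<'E'
from cell import robot
print(robot.job_done()); s=robot.observe(); print(s["t"],s["orientation"],s["wrist_force"],s["opening"])
E
```

```text
the job is handed in; nothing more can be done
None
the job is handed in; nothing more can be done
```

I lifted the steel dust cover off by its knob and set it right side up on bare worktop at about (0.434, -0.138), on the jar side of the grinder. I then fitted the 86 mm twist lid and turned it clockwise to the half-way mark. I handed the job in at about 17.7 s, still gripping the lid.

**Last checks**
- **Turn:** The tool yaw changed by about 33° (0.575 rad). In the wrist picture the pointer lies on the half rib, about 1° past its centre and roughly 30° short of the twin lock ribs.
- **Seating:** The lid stopped at the seated height (tool at z 0.153) with about 4 N of push left.
- **Other things:** No bystander I could see had moved. The arm hid the mug and fish tin in the last top picture.

**One check that disagreed at first:** Just after the turn the wrist moment read only about 0.03 N m, because my downward push let friction carry the spring. After I eased the push it read 0.16 to 0.27 N m, which shows the spring ring is engaged. Easing off also started a sideways tilt moment creeping up, to about 1.1 N m at hand-in. I left it because the pose was not moving.

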